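# Take the finished sample vial out of the block heater to cool

## Task

The sample in the red-capped vial is done: lift that vial straight up out of its deep well in the block heater, stand it upright on the round aluminium cooling plate with its whole base on the plate, and let go. Keep it upright and set it down gently rather than letting it drop. Leave the other two vials in their wells and do not shift the photometer or the jar.

Things in the scene. Friction and masses are not known exactly. Their poses are not given: they have to be found in the camera images.
- heater: Block heater, fixed: white guard wall 15 mm thick, 160 x 270 mm outside, rim at z = 140 mm, round a bare aluminium block; dark blue control panel (45 mm deep, 85 mm high) outside it on the +x side, away from the robot. Origin: centre of the walled part's underside; z up, y along the row of wells. Turned up to 20 degrees either way. Stands left or right, the cooling plate on the other side.
- block_top (a point): Centre of the block's top face (z = 105 mm above the bench), at the mouth of the middle well; axes as the heater's. Round it is the walled recess, 130 mm (x) by 240 mm (y) and 35 mm deep to this face, so fingers reach the vials only straight from above. Three wells at x = 0, y = -70, 0 and +70 mm from here, each 31 mm across and 85 mm deep (floor 20 mm above the bench).
- vial_red: Vial to take out: amber glass tube, 28 mm diameter, red screw cap (fixed to it) 30 mm diameter, 30 mm high; 130 mm tall in all, 55 to 110 g. Origin: centre of its underside, z up. Stands on the floor of any of the three wells with 1.5 mm play all round, held by nothing else: upper 45 mm (15 mm of glass, then cap) above the block's face, top 10 mm above the guard wall's rim.
- vial_white: The same vial with a white cap, in another of the wells: stays there. Origin: centre of its underside.
- vial_blue: The same vial with a blue cap, in the remaining well: stays there. Origin: centre of its underside.
- plate: Round finned aluminium cooling plate, fixed to the bench, 130 mm in diameter, flat top without a rim at z = 25 mm. Origin: centre of its underside; z up.
- photometer: Handheld photometer lying beyond the cooling plate (on the side away from the robot): grey body 70 x 170 x 36 mm with a dark blue dome (60 mm across, top at 74 mm), screen and keys; loose, 0.45 kg. Origin: centre of its underside, y along its length. Leave alone.
- jar: White lidded plastic jar, 70 mm in diameter, 85 mm tall, standing loose beside the photometer, beyond the cooling plate. Origin: centre of its underside. Leave alone.
Not all that is in view belongs to the job. Of the things shaped like the plate, the aluminium one is meant.

How it is judged:
By the outcome, as a careful person would: the job done as asked, in the order asked, and still so for the second after the job is handed in, with the robot touching nothing.
It also fails if it takes over 48 s, if anything falls off the work surface, if the arm or the gripper's body presses on something with over 40 N, if the wrist force passes 120 N, or if a joint passes its speed limit or range.

## Robot

A 7-joint arm with a two-finger parallel gripper is mounted at the origin on the work surface. World frame = base frame: x ahead of the robot, y to its left, z up, the work surface at z = 0. Lengths are in m, angles in rad, forces in N, time in s.
With the tool pointing down it reaches from about 0.4 to 0.875 m from the base axis. Payload 19.3 kg.
Tool frame: the origin (TCP) lies where the fingers leave the gripper's body, on its centre line; the fingertips stand bot.tip_reach ahead of it and the grasp point (between the pads) lies 54 mm ahead of it (bot.tip_reach is the distance from the TCP to the fingertips, in m); z points along the fingers, y is the line along which they close (so a half turn about z gives the same grasp; the last joint's range is limited). The gripper opens to 85 mm and grips with 20 to 120 N. Pads are 22 mm wide; open, the fingers measure 114 mm over their backs; the gripper's body (76 mm by 85 mm) begins 54 mm behind the grasp point. The pads swing forward as they close: fully open they stand 13 mm farther back than shut.
Start: joints at [-0.07, 0.521, -0.036, 1.599, 0.021, 1.021, -0.113], TCP at [0.625, -0, 0.304] pointing down, gripper open.
Joint ranges: [-2.91, 2.91], [-0.3, 2.13], [-1.5, 1.42], [0.17, 2.43], [-1.26, 4.41], [0.16, 1.93], [-2.52, 2.52]. Speed limits (rad/s): [1.89, 1.89, 2.39, 2.39, 3.01, 3.01, 3.01].

## Interface

Orientations are given as [roll, pitch, yaw] about the fixed x, y, z axes, in that order (R = Rz(yaw) Ry(pitch) Rx(roll)).
In Python, from workcell import bot gives the robot as it stands. The module is installed in compiled form; this text tells all that it offers.
- The arm moves only by the shell command python3 -m jog 'ROWS' [FORCE]. ROWS is JSON, a list that holds one entry, the list of rows, each a list of 7 numbers: the shift along the tool's x, y, z in mm, then the turn, a rotation vector about the tool's x, y, z in rad, then the opening, from 0 (shut) to 1 (fully open). In form: [[[tx, ty, tz, wx, wy, wz, fingers], ...]]. A call has 1 to 5 rows; each row shifts and turns the commanded pose from where the row before left it, along the tool's axes as they then stand; what a row does not reach is not made up. A row lasts 1/10 s, in which the tool goes at most 50 mm and 8.59 degrees, less where a joint would pass 70% of its speed; a pose out of reach is approached as far as the arm can. A call is refused whole if a number of a shift passes 50 or a number of a turn 0.15, either way. A call with a gripper value outside its range is refused whole. The fingers move at their own pace and stop on an object; FORCE is the grip in N (left out, the last holds). Time passes only in rows, so rows that do not move let the fingers close. It gives the time, the measured TCP pose, the force, the opening and the grip force at its end, in the units of the state.
- bot.observe(): the state, without advancing time (a new reading comes with each control period).
- bot.grab_frame(name): name is "scene" or "side" or "wrist"; returns a dict with "img" (480x640x3 uint8, red, green, blue), "intrinsics" (3x3 intrinsics, pixels), "k1" (the pictures are not rectified: a ray, as slopes to the right and down, at radius r is drawn at 1 + k1 r^2 times it, then the intrinsics apply), "R" (3x3) and "t" (3): a world point X has camera coordinates R X + t; the wrist camera has in their place "tool_from_camera" (4x4, takes a point from camera to tool coordinates, whose origin is the TCP and whose axes are the flange's). Camera axes: x right, y down, z forward; pixel columns grow to the right and rows downward; lengths in m; the calibration is good to about 2 mm. A picture is of the moment at which its call begins: read the wrist's pose just before it. There is no depth.
- bot.job_done(): hands the job in; it is judged then, once.
Trained networks look in a picture, given as the dict that the camera call returned (one of the last four; its "shot" number tells which), for a name from the list of things; names that differ only in an ending like _2 or _b are one class to them, and where a whole thing is asked for, a point or a joint stands for the part that bears it (a point fixed in the world has none). Each returns a list of dicts, best first, with "conf" (0 to 1); they miss things now and then, are a little off and sometimes report something else, mostly with a low value. They report only what shows in the picture. A call takes as long as a camera call. They do not tell look-alikes from the thing itself.
- bot.trace(query, picture): "region" (480x640 bool, what is visible of it).
- bot.spot_point(query, picture): "xyz" ([x, y, z] in m, in world coordinates, good to about 4 mm: a listed point, or the origin of a listed thing).
The state is a dict: "clock": time; "qpos": joint angles; "qd": joint speeds; "joint_efforts": joint torques, N m; "position": TCP position; "tool_rot": TCP orientation; "force": force on the tool from outside, world axes, zero at the start; "moment": the same for the moment, N m; "grip_width": finger opening in m; "finger_force": force on a finger pad.
Only numpy, scipy, OpenCV 4.12 (cv2) and the standard library are available. Lean on these libraries where they do the work, as an engineer would, in place of code of your own. Each camera call takes 0.05 s, during which the arm holds its last target. There are 200 camera calls.

## Working session

There is one attempt and no reset: what is moved stays moved. The work goes in short steps, Python scripts to look and compute and a shell command to move; the robot and the scene stay as the last step left them, time stands still between calls to the robot, and variables do not carry over. Pictures are saved under pics/ and viewed, at most 10 in all, crops included, and the job is handed in when it is done.

```bash
mkdir -p pics; cat > h.py <<'E'
import numpy as np,cv2
from workcell import bot
def save(p,n,crop=None,s=1):
    im=p["img"][:,:,::-1]
    if crop: x0,y0,x1,y1=crop; im=im[y0:y1,x0:x1]
    cv2.imwrite("pics/"+n,cv2.resize(im,None,fx=s,fy=s,interpolation=cv2.INTER_CUBIC))
def pix(p,X):
    c=p["R"]@np.array(X)+p["t"]; a=c[:2]/c[2]; a=a*(1+p["k1"]*(a@a)); K=p["intrinsics"]
    return (K@[a[0],a[1],1])[:2]
def ray(p,uv):
    K=p["intrinsics"]; a=np.array([(uv[0]-K[0,2])/K[0,0],(uv[1]-K[1,2])/K[1,1]]); b=a.copy()
    for _ in range(20): b=a/(1+p["k1"]*(b@b))
    R,t=p["R"],p["t"]; return -R.T@t, R.T@np.array([b[0],b[1],1])
def onz(p,uv,z):
    o,d=ray(p,uv); return o+d*(z-o[2])/d[2]
E
python3 - <<'E'
from h import *
print(bot.observe(),bot.tip_reach)
for c in ("scene","side"):
    p=bot.grab_frame(c); save(p,c+"1.png"); print(c,-p["R"].T@p["t"])
    for q in ["heater","block_top","vial_red","vial_white","vial_blue","plate","photometer","jar"]:
        for d in bot.spot_point(q,p)[:3]: print(q,np.round(d["xyz"],3),round(d["conf"],2),np.round(pix(p,d["xyz"])))
E
```

```text
{'clock': 0.0, 'qpos': array([-0.07017992,  0.52201681, -0.03627604,  1.59996056,  0.02118535,
        1.02108386, -0.11280547]), 'qd': array([ 0.00054461, -0.00154605,  0.00087886,  0.00074905, -0.00018508,
       -0.00072735,  0.00026156]), 'joint_efforts': array([-4.24098413e-03, -9.27110124e+01,  1.97758444e+00, -3.69928443e+01,
        1.76317629e-02,  8.19846697e-03, -6.58496788e-05]), 'position': array([ 6.24769220e-01, -6.65297851e-05,  3.03341505e-01]), 'tool_rot': array([-3.14051207e+00,  8.87259137e-05,  1.57070780e+00]), 'force': array([-0.80719081,  0.94890891, -0.98971029]), 'moment': array([0.02454675, 0.03330287, 0.00379193]), 'finger_force': 0.0, 'grip_width': 0.08544876174486507} 0.0726
scene [1.2617657  0.10324147 0.60585016]
heater [0.56  0.169 0.001] 0.8 [413. 272.]
block_top [0.55  0.167 0.107] 0.72 [419. 227.]
vial_white [ 0.541 -0.176  0.   ] 0.33 [252. 245.]
plate [ 0.541 -0.18   0.001] 0.87 [250. 245.]
plate [ 0.388 -0.293 -0.002] 0.87 [226. 202.]
photometer [ 0.703 -0.229  0.001] 0.77 [199. 294.]
jar [ 0.68  -0.132 -0.002] 0.74 [252. 293.]
side [0.33710261 0.59214788 0.69048061]
heater [ 0.555  0.169 -0.002] 0.68 [290. 342.]
block_top [0.557 0.166 0.106] 0.8 [288. 303.]
plate [ 0.388 -0.294 -0.001] 0.74 [431. 217.]
plate [ 0.542 -0.179  0.001] 0.73 [357. 229.]
photometer [ 0.703 -0.228  0.001] 0.86 [302. 200.]
jar [ 0.686 -0.132  0.   ] 0.56 [293. 225.]
```

View pics/scene1.png

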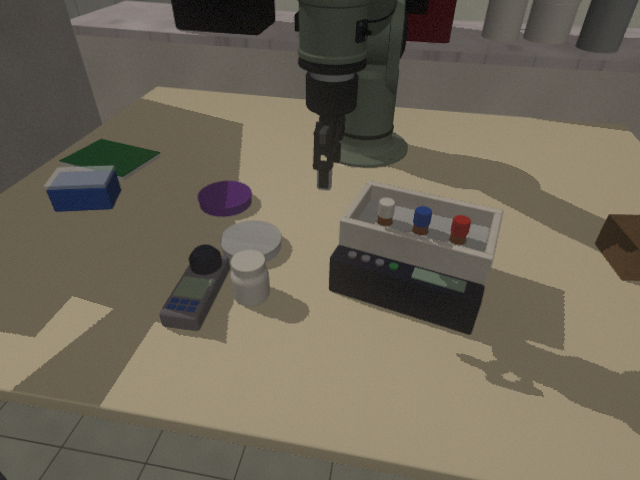

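View pics/side1.png

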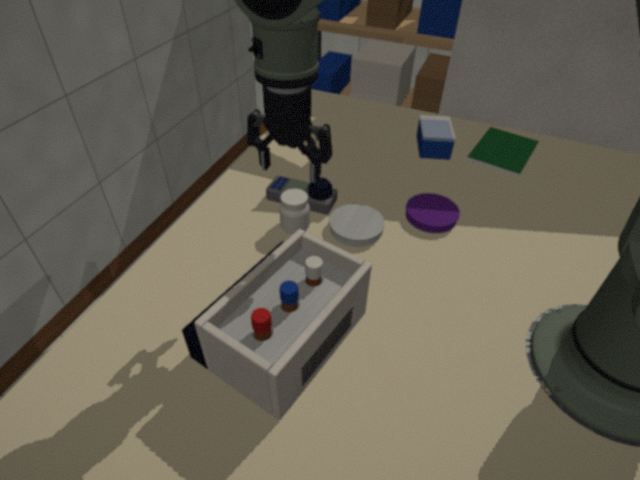

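The scene picture shows white (387,210), blue (422,220) and red (460,230) caps in the heater. The aluminium disc is at (251,243) and a purple look-alike at (226,198). Red could only be confused with the blue or white cap, and the plate only with the purple disc. Next I triangulate the caps and check a close crop.

```bash
python3 - <<'E'
from h import *
P={c:bot.grab_frame(c) for c in("scene","side")}
box={"scene":(340,180,505,275),"side":(195,230,375,410)}
C={}
for c,p in P.items():
    x0,y0,x1,y1=box[c]; hsv=cv2.cvtColor(p["img"],cv2.COLOR_RGB2HSV).astype(int)
    H,S,V=hsv[...,0],hsv[...,1],hsv[...,2]
    for n,m in {"red":((H<5)|(H>172))&(S>170)&(V>110),"blue":(abs(H-110)<10)&(S>150)&(V>70)}.items():
        k=np.zeros_like(m);k[y0:y1,x0:x1]=m[y0:y1,x0:x1]
        n_,l,st,ce=cv2.connectedComponentsWithStats(k.astype(np.uint8)); i=1+np.argmax(st[1:,4])
        C[c,n]=st[i,:2]+st[i,2:4]/2-.5; print(c,n,st[i],C[c,n])
for n in("red","blue"):
    A=np.zeros((3,3));b=np.zeros(3)
    for c in P:
        o,d=ray(P[c],C[c,n]);d/=np.linalg.norm(d);M=np.eye(3)-np.outer(d,d);A+=M;b+=M@o
        print(n,c,"at z=.135",onz(P[c],C[c,n],.135))
    print(n,"tri",np.linalg.solve(A,b))
for c,p in P.items():
    g=bot.trace("plate",p)
    for r in g[:2]:
        m=r["region"].astype(np.uint8);cs=max(cv2.findContours(m,0,1)[0],key=cv2.contourArea)
        pts=np.array([onz(p,q,.025)[:2] for q in cs[:,0]]);(x,y),rad=cv2.minEnclosingCircle((pts*1000).astype(np.float32))
        print(c,"plate",x,y,rad,p["img"][r["region"]].mean(0))
a=P["scene"]["img"][170:320,330:510]
b=P["side"]["img"][230:410,200:380]
im=np.hstack([cv2.resize(a,(400,333)),cv2.resize(b,(333,333))]);cv2.imwrite("pics/crop.png",im[:,:,::-1])
E
```

```text
scene red [454 216  16   8 101] [461.5 219.5]
scene blue [416 207  15   8  83] [423.  210.5]
side red [252 309  18  13 182] [260.5 315. ]
side blue [281 282  17  13 169] [289. 288.]
red scene at z=.135 [0.54913191 0.23904982 0.135     ]
red side at z=.135 [0.57496858 0.22514384 0.135     ]
red tri [0.56925826 0.23473055 0.14864051]
blue scene at z=.135 [0.53355788 0.1691276  0.135     ]
blue side at z=.135 [0.55751259 0.15712189 0.135     ]
blue tri [0.55260281 0.16719728 0.14749337]
scene plate 405.18426513671875 -285.5290222167969 82.9632339477539 [65.08245505 41.60818351 73.10725356]
side plate 385.6893615722656 -280.81634521484375 77.32071685791016 [59.36784268 30.68131868 71.89010989]
side plate 539.551025390625 -167.69378662109375 76.0384292602539 [121.2856405  119.01704545 112.86673554]
```

View pics/crop.png

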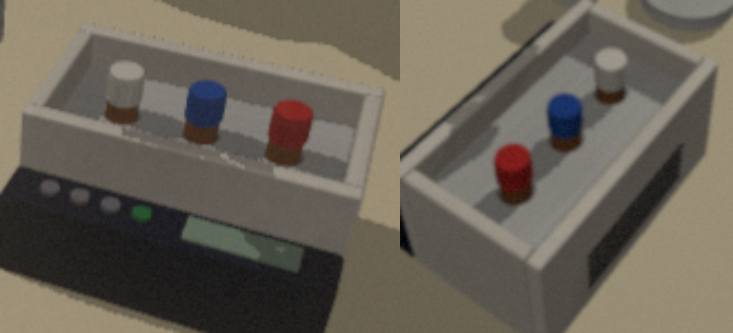

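The red topping is confirmed at the +y end of the heater: crop (290,125) left and (513,170) right. The triangulated cap tops are red (0.569,0.235,0.149) and blue (0.553,0.167), 70 mm apart as expected, so heater yaw ≈ -13.8°. The aluminium plate is at (0.541,-0.179). I'll move above red with the fingers set to close along the heater's x axis.

```bash
python3 -m jog '[[[47,-11,0,0,0,0,0.6],[47,-11,0,0,0,0,0.6],[47,-11,0,0,0,0,0.6],[47,-11,0,0,0,0,0.6],[47,-11,0,0,0,0,0.6]]]' 40; python3 -m jog '[[[0,0,0,0,0,0.12,0.6],[0,0,0,0,0,0.12,0.6],[0,0,0,0,0,0,0.6],[0,0,0,0,0,0,0.6]]]'
python3 - <<'E'
from h import *
from scipy.spatial.transform import Rotation as Ro
s=bot.observe();p=bot.grab_frame("wrist")
T=np.eye(4);T[:3,:3]=Ro.from_euler("xyz",s["tool_rot"]).as_matrix();T[:3,3]=s["position"]
W=np.linalg.inv(T@p["tool_from_camera"]);p["R"]=W[:3,:3];p["t"]=W[:3,3]
print(s["position"],s["tool_rot"],s["grip_width"],"cam",-W[:3,:3].T@W[:3,3])
print("pred",pix(p,[.569,.235,.15]))
save(p,"wrist1.png")
hsv=cv2.cvtColor(p["img"],cv2.COLOR_RGB2HSV).astype(int);H,S,V=hsv[...,0],hsv[...,1],hsv[...,2]
for n,m in {"red":((H<5)|(H>172))&(S>150)&(V>60),"blue":(abs(H-110)<10)&(S>150)&(V>60)}.items():
    n_,l,st,ce=cv2.connectedComponentsWithStats(m.astype(np.uint8))
    if n_<2: continue
    i=1+np.argmax(st[1:,4]); print(n,st[i],ce[i],onz(p,ce[i],.15))
for q in("vial_red","block_top","heater"):
    for d in bot.spot_point(q,p)[:2]: print(q,d)
E
```

```text
clock: 1.6
position: [0.5693, 0.2368, 0.3041]
tool_rot: [3.141, -0.0, 1.571]
force: [0.0, -0.0, 0.5]
grip_width: 0.0513
finger_force: 0.0
clock: 2.0
position: [0.57, 0.2349, 0.3039]
tool_rot: [3.142, 0.0, 1.334]
force: [0.3, -0.2, -0.3]
grip_width: 0.0512
finger_force: 0.0
[0.57001753 0.23488979 0.30387627] [3.14155900e+00 1.70607475e-04 1.33424399e+00] 0.05119226259098512 cam [0.58989391 0.31661828 0.3730113 ]
pred [314.95373511 248.26856574]
red [ 292  214   47   56 1949] [315.33966136 242.3950744 ] [0.5701787  0.23880737 0.15      ]
blue [ 296  323   42   36 1152] [316.53819444 340.47048611] [0.55383762 0.16805201 0.15      ]
vial_red {'xyz': [0.5732, 0.2366, 0.0166], 'conf': 0.7}
heater {'xyz': [0.5493, 0.1643, 0.0012], 'conf': 0.64}
```

View pics/wrist1.png

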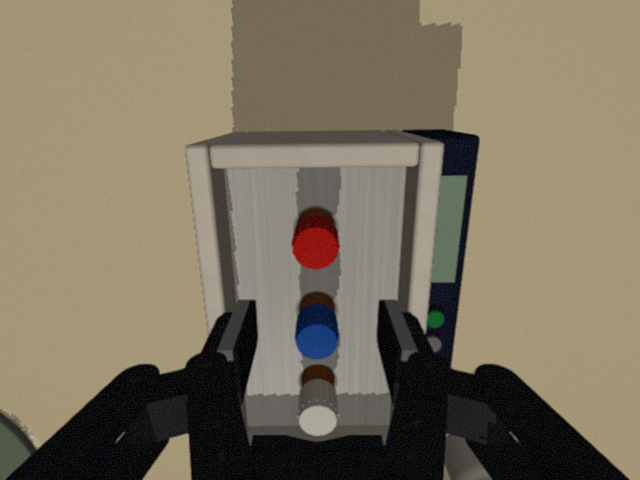

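The wrist view shows the red cap top at (316,248), against a predicted (315,248). The recess walls run parallel to the image, so yaw and position are right. I descend between the walls and grip the cap.

```bash
python3 -m jog '[[[0,0,35,0,0,0,0.6],[0,0,30,0,0,0,0.6],[0,0,25,0,0,0,0.6],[0,0,15,0,0,0,0.6],[0,0,10,0,0,0,0.6]]]' 40; python3 -m jog '[[[0,0,0,0,0,0,0.6],[0,0,0,0,0,0,0.45],[0,0,0,0,0,0,0.35],[0,0,0,0,0,0,0.2],[0,0,0,0,0,0,0.2]]]'; python3 -m jog '[[[0,0,0,0,0,0,0.2],[0,0,0,0,0,0,0.2]]]'
```

```text
clock: 2.7
position: [0.57, 0.2347, 0.188]
tool_rot: [-3.141, 0.0, 1.331]
force: [-0.0, 0.2, 1.4]
grip_width: 0.051
finger_force: 0.0
clock: 3.2
position: [0.5703, 0.2353, 0.1901]
tool_rot: [3.141, -0.001, 1.331]
force: [-2.0, -0.6, 4.9]
grip_width: 0.0289
finger_force: 39.1
clock: 3.4
position: [0.5703, 0.2353, 0.1901]
tool_rot: [3.141, -0.001, 1.331]
force: [-1.8, -0.7, 6.2]
grip_width: 0.0291
finger_force: 39.1
```

Gripped at 29 mm. I lift straight up, slowly at first.

```bash
python3 -m jog '[[[0,0,-5,0,0,0,0.2],[0,0,-10,0,0,0,0.2],[0,0,-10,0,0,0,0.2],[0,0,-10,0,0,0,0.2],[0,0,-10,0,0,0,0.2]]]'; python3 -m jog '[[[0,0,-15,0,0,0,0.2],[0,0,-20,0,0,0,0.2],[0,0,-20,0,0,0,0.2],[0,0,-20,0,0,0,0.2],[0,0,-20,0,0,0,0.2]]]';python3 -m jog '[[[0,0,-15,0,0,0,0.2],[0,0,-10,0,0,0,0.2],[0,0,-5,0,0,0,0.2],[0,0,0,0,0,0,0.2]]]'
python3 - <<'E'
from h import *
for c in("scene","side"):
    p=bot.grab_frame(c); cv2.imwrite(f"pics/{c}.tmp.png",p["img"][:,:,::-1])
    if c=="side": save(p,"lift.png")
    print(c,bot.spot_point("vial_red",p)[:2])
E
```

```text
clock: 3.9
position: [0.5701, 0.235, 0.2351]
tool_rot: [3.141, -0.0, 1.331]
force: [0.0, 0.2, -1.1]
grip_width: 0.0291
finger_force: 39.5
clock: 4.4
position: [0.5699, 0.2349, 0.3307]
tool_rot: [3.141, -0.0, 1.331]
force: [-0.3, 0.3, -0.5]
grip_width: 0.029
finger_force: 39.6
clock: 4.8
position: [0.57, 0.235, 0.3593]
tool_rot: [3.141, -0.0, 1.331]
force: [-0.3, 0.4, -1.3]
grip_width: 0.029
finger_force: 39.6
scene [{'xyz': [0.5689, 0.2353, 0.1894], 'conf': 0.89}]
side [{'xyz': [0.5711, 0.2315, 0.1887], 'conf': 0.57}]
```

View pics/lift.png

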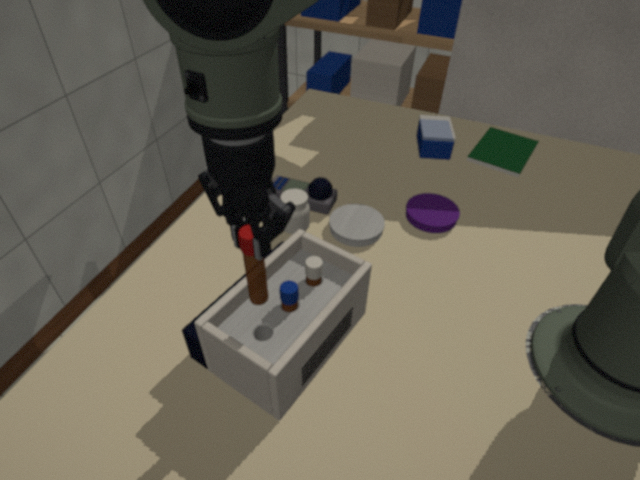

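Held upright: the vial's base is at z≈0.189, above the rim, and the other two vials are still in place. I carry it over to the plate.

```bash
python3 -m jog '[[[-20,3,0,0,0,0,0.2],[-36,6,0,0,0,0,0.2],[-36,6,0,0,0,0,0.2],[-36,6,0,0,0,0,0.2],[-36,6,0,0,0,0,0.2]]]'; python3 -m jog '[[[-36,6,0,0,0,0,0.2],[-36,6,0,0,0,0,0.2],[-36,6,0,0,0,0,0.2],[-36,6,0,0,0,0,0.2],[-36,6,0,0,0,0,0.2]]]';python3 -m jog '[[[-35,6,0,0,0,0,0.2],[-20,4,0,0,0,0,0.2],[-10,3,0,0,0,0,0.2],[0,0,0,0,0,0,0.2],[0,0,0,0,0,0,0.2]]]'
python3 - <<'E'
from h import *
for c in("scene","side"):
    p=bot.grab_frame(c)
    print(c,bot.spot_point("vial_red",p)[:2],bot.spot_point("plate",p)[:2])
E
```

```text
clock: 5.5
position: [0.5567, 0.0671, 0.3586]
tool_rot: [-3.141, 0.0, 1.33]
force: [0.1, 0.8, -0.6]
grip_width: 0.0289
finger_force: 39.6
clock: 6.0
position: [0.5428, -0.1148, 0.3587]
tool_rot: [-3.141, 0.0, 1.33]
force: [1.3, -0.1, -0.7]
grip_width: 0.029
finger_force: 39.6
clock: 6.5
position: [0.5409, -0.1779, 0.3587]
tool_rot: [-3.141, -0.001, 1.332]
force: [0.6, 0.4, 0.1]
grip_width: 0.0292
finger_force: 39.6
scene [{'xyz': [0.5396, -0.1771, 0.1876], 'conf': 0.91}] [{'xyz': [0.3887, -0.2957, 0.0004], 'conf': 0.78}, {'xyz': [0.5425, -0.1778, 0.0052], 'conf': 0.71}]
side [{'xyz': [0.5412, -0.1806, 0.1884], 'conf': 0.71}] [{'xyz': [0.5405, -0.1797, -0.0003], 'conf': 0.67}, {'xyz': [0.389, -0.296, -0.0018], 'conf': 0.67}]
```

```bash
python3 -m jog '[[[0,0,25,0,0,0,0.2],[0,0,40,0,0,0,0.2],[0,0,40,0,0,0,0.2],[0,0,30,0,0,0,0.2],[0,0,15,0,0,0,0.2]]]'; python3 -m jog '[[[0,0,4,0,0,0,0.2],[0,0,2,0,0,0,0.2],[0,0,2,0,0,0,0.2],[0,0,1,0,0,0,0.2],[0,0,0,0,0,0,0.2]]]'
```

```text
clock: 7.3
position: [0.5399, -0.1783, 0.2063]
tool_rot: [-3.139, -0.0, 1.331]
force: [-0.3, -0.4, -1.0]
grip_width: 0.0285
finger_force: 39.7
clock: 7.8
position: [0.541, -0.179, 0.2004]
tool_rot: [3.141, -0.0, 1.331]
force: [0.5, -0.4, -1.2]
grip_width: 0.0289
finger_force: 39.7
```

```bash
python3 -m jog '[[[0,0,1,0,0,0,0.2],[0,0,1,0,0,0,0.2],[0,0,1,0,0,0,0.2],[0,0,0,0,0,0,0.2]]]'; python3 -m jog '[[[0,0,1,0,0,0,0.2],[0,0,0,0,0,0,0.2]]]';python3 -m jog '[[[0,0,1,0,0,0,0.2],[0,0,0,0,0,0,0.2]]]'
```

```text
clock: 8.2
position: [0.5407, -0.1789, 0.1968]
tool_rot: [-3.141, 0.0, 1.331]
force: [0.1, 0.7, -0.4]
grip_width: 0.0289
finger_force: 39.7
clock: 8.4
position: [0.5407, -0.1789, 0.1958]
tool_rot: [-3.141, 0.0, 1.331]
force: [0.3, 0.1, -0.7]
grip_width: 0.0292
finger_force: 39.7
clock: 8.6
position: [0.5408, -0.179, 0.1951]
tool_rot: [3.141, 0.0, 1.331]
force: [-1.4, -0.0, 3.5]
grip_width: 0.0291
finger_force: 40.2
```

Contact at 3.5 N, at the expected height. I release and look.

```bash
python3 -m jog '[[[0,0,0,0,0,0,0.38],[0,0,0,0,0,0,0.42],[0,0,0,0,0,0,0.6],[0,0,0,0,0,0,0.6],[0,0,0,0,0,0,0.6]]]' 20; python3 -m jog '[[[0,0,-10,0,0,0,0.6],[0,0,-25,0,0,0,0.6],[0,0,-40,0,0,0,0.6],[0,0,-40,0,0,0,0.6],[0,0,-20,0,0,0,0.6]]]'
python3 - <<'E'
from h import *
a=[]
for c in("scene","side"):
    p=bot.grab_frame(c); a.append(cv2.resize(p["img"],(400,300)))
    a[-1]=cv2.resize(p["img"][140:320,170:410] if c=="scene" else p["img"][120:300,240:480],(400,300))
    for q in("vial_red","vial_white","vial_blue","plate","jar","photometer"):print(c,q,[(d["xyz"],d["conf"]) for d in bot.spot_point(q,p)[:2]])
cv2.imwrite("pics/end.png",np.hstack(a)[:,:,::-1])
E
```

```text
clock: 9.1
position: [0.5408, -0.1789, 0.1949]
tool_rot: [-3.142, -0.0, 1.331]
force: [-0.9, -0.0, -0.1]
grip_width: 0.0508
finger_force: 0.0
clock: 9.6
position: [0.5412, -0.1792, 0.334]
tool_rot: [3.138, -0.0, 1.33]
force: [0.1, -0.5, 0.2]
grip_width: 0.0512
finger_force: 0.0
scene vial_red [([0.5405, -0.1785, 0.0261], 0.56)]
scene vial_white []
scene vial_blue []
scene plate [([0.3889, -0.2957, -0.0011], 0.86)]
scene jar [([0.5435, -0.1792, 0.0021], 0.31)]
scene photometer [([0.7041, -0.2268, 0.001], 0.67)]
side vial_red [([0.5376, -0.1819, 0.0219], 0.96)]
side vial_white []
side vial_blue []
side plate [([0.5394, -0.1812, 0.0017], 0.82), ([0.3871, -0.2946, 0.0023], 0.79)]
side jar [([0.6875, -0.1284, -0.0013], 0.73)]
side photometer [([0.7018, -0.2272, 0.0003], 0.95)]
```

View pics/end.png

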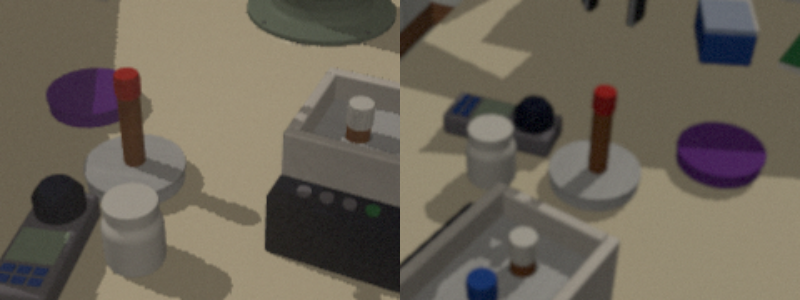

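The red vial stands upright near the centre of the aluminium plate: base at crop (133,160) left and (600,170) right. The gripper is clear and everything else is unmoved.

```bash
python3 -m jog '[[[0,0,0,0,0,0,0.6],[0,0,0,0,0,0,0.6]]]' >/dev/null; python3 -c "from workcell import bot; print(bot.job_done())"
```

```text
the job is handed in; nothing more can be done
None
```

The red-capped vial stands upright and released near the centre of the aluminium cooling plate, the other vials, photometer and jar were left in place, and the job was handed in at about 10 s.

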